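# Drive a stuck plug out of a sloping bore with the ejector rod

### The arm

A 7-joint arm with a two-finger parallel gripper is mounted at the origin on the work surface; the furniture and walls round the work are solid. World frame = base frame: x ahead of the robot, y to its left, z up, the work surface at z = 0. Lengths are in m, angles in rad, forces in N, time in s.
With the tool pointing down it reaches from about 0.425 to 0.825 m from the base axis. Payload 3.6 kg.
Tool frame: the origin (TCP) lies at the very end of the fingers, on their centre line; the grasp point (between the pads) lies 19 mm behind it; z points along the fingers, y is the direction in which the jaws open and shut (so a half turn about z gives the same grasp; the last joint's range is limited). The gripper opens to 93 mm and grips with 3 to 60 N. Pads are 15 mm wide; open, the fingers measure 128 mm over their backs; the gripper's body (75 mm by 188 mm) begins 65 mm behind the grasp point.
Start: joints at [1.208, 0.615, -0.013, 1.423, 0.008, 1.103, -0.04], TCP at [0.215, -0.613, 0.219] pointing down, gripper open.
Joint ranges: [-3.12, 3.12], [-0.3, 2.06], [-1.34, 1.32], [0.26, 2.42], [-1.36, 4.5], [0.01, 1.98], [-2.84, 2.84]. Speed limits (rad/s): [2.79, 2.79, 3.14, 3.14, 3.14, 3.14, 3.14].

### API

Orientations are given as a unit quaternion [w, x, y, z].
In Python, from plant import bot gives the robot as it stands. Calls block until the motion is done:
- bot.movep(position, orientation): joint-space move of the TCP to a pose.
- bot.move_l(position, orientation=None, rate=0.15, stop_force=None): straight line of the TCP; orientation=None keeps the orientation; rate is the mean speed in m/s. With stop_force (N) it stops when the force on the tool has changed by that much, and returns True; else False.
- bot.goto_joints(angles): joint-space move.
- bot.command_gripper(opening, newtons=None): opening from 0.0 (shut) to 1.0 (fully open); newtons is the grip in N (None keeps the last); returns when the fingers have stopped.
- bot.sleep(seconds).
- bot.ik(position, orientation): joint angles nearest the present ones, or None.
- bot.state(): the state.
- bot.camera(name): name is "side" or "top"; returns the picture (384x512x3 uint8, red, green, blue); there is no depth.
- bot.get_calibration(name): a dict with "K" (3x3 intrinsics, pixels), "D" ([k1, k2, p1, p2, k3] as OpenCV has them; the pictures are not rectified), "position" and "orientation" of the camera in the world. Camera axes: x right, y down, z forward; pixel columns grow to the right and rows downward; lengths in m; the calibration is good to about 2 mm. A picture is of the moment at which its call begins. get_calibration takes no time and is no camera call.
A pose or a line that the arm cannot do raises bot.IKError and nothing moves.
- bot.sign_off(): hands the job in, once; it reports no verdict.
The state is a dict: "time_s": time; "joint_pos": joint angles; "joint_vel": joint speeds; "joint_torque": joint torques, N m; "position": TCP position; "ee_rot": TCP orientation; "ft_force": force on the tool from outside, world axes, zero at the start; "wrist_torque": the same for the moment, N m; "gripper_width": opening from 0.0 (shut) to 1.0 (fully open).
Only numpy, scipy, OpenCV 4.12 (cv2) and the standard library are available. Lean on these libraries where they do the work, as an engineer would, in place of code of your own. Each camera call takes 0.05 s, during which the arm holds its last target. There are 200 camera calls.

### The job

A moulded plug is stuck somewhere down the sloping bore of the ejector fixture: take the ejector rod from its cradle, slide it tip first partway into the bore (the tip about 40 to 100 mm deep), and let go of it completely. Then grip the rod again further back, at its blue head, and push it fully home, so that the head sits against the block and the plug stands out below. Leave the rod there, and do not disturb the label roll, the grease tin or the glue bottle.

Things in the scene. Friction and masses are not known exactly. Their poses are not given: they have to be found in the camera images.
- rod_balance (a point): balance point, on the axis, of the loose ejector rod: 165 mm long, 0.2 kg, a round steel shank 14 mm in diameter and 135 mm long with a chamfered tip, then a blue head 24 mm in diameter and 30 mm long with black rings. x axis along the rod from tip to head; the tip is 100 mm away along -x, the head reaches from 35 to 65 mm along +x
- rod_tip (a point): centre of the rod's tip; axes as at rod_balance
- rod_head (a point): centre of the rod's blue head, on the axis, 50 mm from the balance point; axes as at rod_balance
- cradle: grey cradle fixed to the table: base 190 x 70 x 8 mm and two V rests, each 12 mm wide, 55 mm towards the tip (under the shank) and 50 mm towards the head (under the head). Origin at the table under the middle, x axis from tip to head. At the start the rod lies level in it, axis 50 mm above the table, balance point over the cradle's middle within 4 mm, free to grip from above between the rests
- bore_mouth (a point): centre of the bore's mouth on the upper face of the fixture's grey metal block, about 141 mm above the table. z axis points out along the bore, sloping 35 degrees up from level; push the rod in along -z. x is level. The bore is round, 16 mm in diameter, with a 3 mm chamfer. The block reaches 30 mm to each side of the axis. With the rod home its tip is 135 mm deep
- fixture: the ejector fixture, fixed to the table: dark base plate 120 x 200 x 10 mm, blue cheeks beside the block 43 mm to each side, 100 mm high. Origin at the table under the middle of the base; y axis level towards the side of the bore's mouth
- label_roll_mid (a point): centre of a white label roll, 59 mm in diameter, 30 mm high, a bystander
- grease_tin_mid (a point): centre of a grey grease tin with a blue lid, 54 mm in diameter, 24 mm high, a bystander
- glue_bottle_mid (a point): middle of the body of a standing white glue bottle, 26 mm in diameter, 106 mm high with its needle cap; the point is 31 mm above the table; a bystander
- bore_exit (a point): centre of the bore's lower opening, 150 mm from the mouth; axes as at bore_mouth. The orange plug (13.6 mm in diameter, 45 mm long) is inside, its upper face 55 to 75 mm below the mouth at the start, different each time and unseen. It gives way at about 6 N, slides with friction, does not spring back, and stands 30 mm out here at the end
- rod: the ejector rod as a whole, origin and axes as rod_balance. In the bore it has 1 mm of play all round: let go partway it sags and leans by about 0.03 rad, and pushed while held out of line with the bore it jams (over 15 N), so bring it into line before pushing. In line it needs less than 15 N all the way, until its head meets the block
Things that resemble listed ones, but are neither listed nor needed, are in the scene too. Of the things that look like the rod, the larger one is meant.

How it is judged:
On the way, in this order (a step that is already met when the one before it is completed fails the run):
1. the rod stands partway in the bore, its tip 40 to 100 mm deep, and the fingers have let go of it (z of rod_tip in the frame of bore_mouth between -0.1 and -0.04 m and angle between the x axis of rod_balance and the z axis of bore_mouth, either way round below 0.12 rad and x of rod_tip in the frame of bore_mouth between -0.006 and 0.006 m and y of rod_tip in the frame of bore_mouth between -0.006 and 0.006 m and contact force between the fingers and rod below 0.1 N), for 0.2 s.
2. the rod is taken again further back, at its head end, before it is home (x of the grasp point in the frame of rod_balance above 0.025 m and contact force between the fingers and rod above 1 N and z of rod_tip in the frame of bore_mouth above -0.12 m), for 0.05 s.
At the end, for the whole second after the job is handed in: The rod is in the bore with its head against the block (tip at least 131 mm deep, that is within 4 mm of home), in line with the bore within 0.06 rad, at rest and released (z of rod_tip in the frame of bore_mouth below -0.131 m and angle between the x axis of rod_balance and the z axis of bore_mouth, either way round below 0.06 rad and distance between rod_tip and bore_mouth below 0.142 m and linear speed of rod below 0.01 m/s and contact force between the fingers and rod below 0.1 N); the robot touches nothing.
It fails at once if the label roll is moved more than 25 mm (distance of label_roll_mid from where it was at the start of the episode above 0.025 m).
It fails at once if the grease tin is moved more than 25 mm (distance of grease_tin_mid from where it was at the start of the episode above 0.025 m).
It fails at once if the glue bottle is moved more than 25 mm (distance of glue_bottle_mid from where it was at the start of the episode above 0.025 m).
It fails at once if the glue bottle is tipped over (angle between glue_bottle_mid's own z axis and vertical above 0.5 rad).
It also fails if it takes over 50 s, if anything falls off the work surface, if the arm or the gripper's body presses on something with over 40 N, if the wrist force passes 120 N, or if a joint passes its speed limit or range.

## Working session

There is one attempt and no reset: what is moved stays moved. The work goes in short steps, each a Python script; the robot and the scene stay as the last script left them, time stands still between calls to the robot, and variables do not carry over. Pictures are saved under pics/ and viewed, about 8 in all and at most 12, crops included, and the job is handed in when it is done.

```bash
mkdir -p pics; ls; python3 - <<'E'
from plant import bot
import cv2,numpy as np
for n in("side","top"):
    c=bot.get_calibration(n);print(n,c)
    im=bot.camera(n);cv2.imwrite(f"pics/{n}0.png",im[:,:,::-1])
a=[cv2.imread(f"pics/{n}0.png") for n in("side","top")]
print(bot.state())
E
```

```text
pics
side {'K': array([[389.1469268 ,   0.        , 255.62082469],
       [  0.        , 389.1469268 , 188.2818334 ],
       [  0.        ,   0.        ,   1.        ]]), 'D': array([-0.07567028,  0.        ,  0.        ,  0.        ,  0.        ]), 'position': array([ 0.59512966, -0.80843069,  0.65185119]), 'orientation': array([-0.48210263,  0.87519758,  0.03553528, -0.01853362])}
top {'K': array([[470.17845743,   0.        , 255.71943767],
       [  0.        , 470.17845743, 188.81660339],
       [  0.        ,   0.        ,   1.        ]]), 'D': array([0.04506738, 0.        , 0.        , 0.        , 0.        ]), 'position': array([0.39870714, 0.05603873, 1.64461607]), 'orientation': array([-0.02736703,  0.70950734, -0.7032978 ,  0.03496548])}
{'time_s': 0.1, 'joint_pos': array([ 1.20752092,  0.61582512, -0.01258465,  1.42468837,  0.00813806,
        1.10340013, -0.04039574]), 'joint_vel': array([-6.85652480e-04, -1.97908986e-03, -9.10195711e-04, -1.93138398e-03,
        1.41661745e-03,  3.06802860e-05,  1.18137639e-03]), 'joint_torque': array([ 2.79450163e-03, -4.60036683e+01,  2.09871149e-01, -1.66245836e+01,
       -6.13192585e-02,  1.68864668e-02,  9.87329668e-05]), 'position': array([ 0.21454611, -0.61284029,  0.21761207]), 'ee_rot': array([-1.11173053e-03,  9.85850550e-01,  1.67622805e-01, -2.29282328e-04]), 'ft_force': array([-0.26523935, -0.24148365,  0.0579806 ]), 'wrist_torque': array([ 0.04554219,  0.0048819 , -0.04890834]), 'gripper_width': 0.9988376519921246}
```

View pics/side0.png

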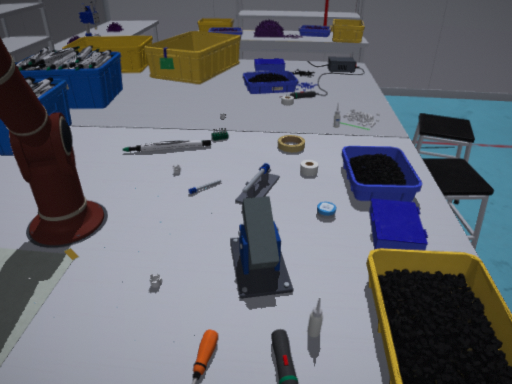

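View pics/top0.png

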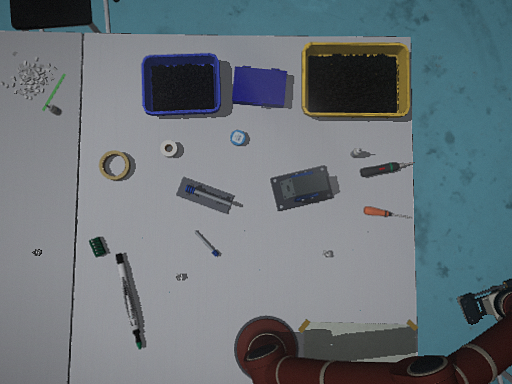

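Side view: the cradle with the rod is at about (258,185), the fixture at (260,245), the tin at (326,210), the roll at (309,168) and the glue bottle at (316,320). Top view: the cradle is at (207,195), the fixture at (302,187) and the bottle at (360,153).

Two things could be the rod: the piece in the cradle at top (190..240, 189..205), and the loose one on the table at top (207,243) / side (205,186). The cradle one is larger and lies in a cradle, so it fits the description. I'll confirm it in an enlarged crop.

```bash
python3 - <<'E'
import cv2,numpy as np
s=cv2.imread("pics/side0.png");t=cv2.imread("pics/top0.png")
a=cv2.resize(t[140:265,165:345],None,fx=4.4,fy=4.4,interpolation=cv2.INTER_CUBIC)
cv2.imwrite("pics/tcrop.png",a)
b=cv2.resize(s[155:300,180:300],None,fx=4.1,fy=4.1,interpolation=cv2.INTER_CUBIC)
cv2.imwrite("pics/scrop.png",b)
E
```

```text
(no output)
```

View pics/tcrop.png

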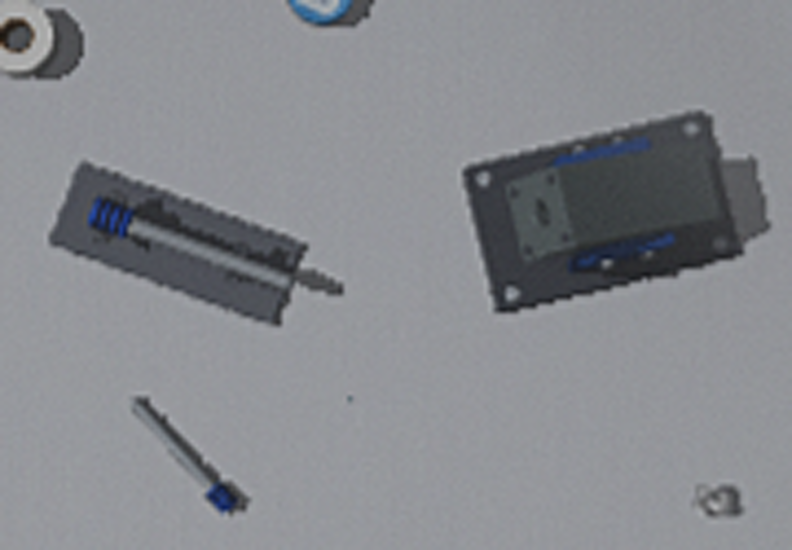

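View pics/scrop.png

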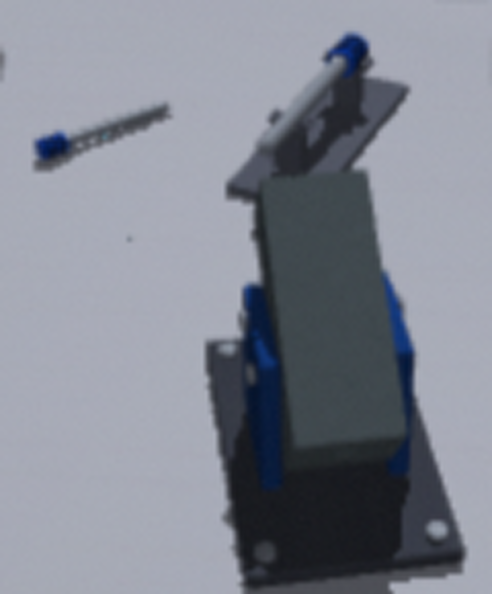

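The crops confirm it: the rod in the cradle is about twice the size of the loose one, with its ringed blue head at top px (190,189), side px (266,168), and its tip pointing to the fixture. The bore mouth is the dark spot on the light sloping face at top px (288,188). Next I'll measure these.

```bash
cat > h.py <<'E'
import cv2,numpy as np
from plant import bot
from scipy.spatial.transform import Rotation as R
C={n:bot.get_calibration(n) for n in("side","top")}
def rot(q): return R.from_quat(np.roll(q,-1))
def quat(M): return np.roll(R.from_matrix(M).as_quat(),1)
def ray(n,p):
    c=C[n];u=cv2.undistortPoints(np.float64(p).reshape(1,1,2),c["K"],c["D"])[0,0]
    d=rot(c["orientation"]).apply([*u,1]);return np.array(c["position"]),d/np.linalg.norm(d)
def onz(n,p,z):
    o,d=ray(n,p);return o+d*(z-o[2])/d[2]
def tri(ps,pt):
    (a,u),(b,v)=ray("side",ps),ray("top",pt)
    s=np.linalg.lstsq(np.c_[u,-v],b-a,rcond=None)[0];p,q=a+u*s[0],b+v*s[1]
    return (p+q)/2,np.linalg.norm(p-q)
def px(n,P):
    c=C[n];r=rot(c["orientation"]).inv()
    return cv2.projectPoints(np.float64(P).reshape(-1,1,3),r.as_rotvec(),-r.apply(c["position"]),c["K"],c["D"])[0][:,0]
def blobs(n,im,lo,hi,roi,amin=8):
    x0,y0,x1,y1=roi;h=cv2.cvtColor(im[y0:y1,x0:x1],cv2.COLOR_BGR2HSV)
    m=cv2.inRange(h,lo,hi);k,l,st,ce=cv2.connectedComponentsWithStats(m)
    out=[]
    for i in range(1,k):
        if st[i,4]>=amin: out.append((ce[i]+[x0,y0],st[i],[p for p in (np.argwhere(l==i)[:,::-1]+[x0,y0])]))
    return out
E
python3 - <<'E'
from h import *
s=cv2.imread("pics/side0.png");t=cv2.imread("pics/top0.png")
# head
lo,hi=(110,150,60),(130,255,255)
for n,im,roi in(("side",s,(235,155,285,205)),("top",t,(175,175,200,205))):
    for c,st,_ in blobs(n,im,lo,hi,roi,3):print(n,"head",c,st)
# shank
for n,im,roi in(("side",s,(235,160,275,195)),("top",t,(190,180,250,215))):
    for c,st,pts in blobs(n,im,(0,0,150),(180,60,255),roi,15):
        P=np.array(pts);print(n,"bright",c,st[:5],P[P[:,1].argmax()])
# plate contour top
g=cv2.cvtColor(t,cv2.COLOR_BGR2GRAY)
print(g[183:196,278:300])
m=((g<90)*255).astype(np.uint8)
for nm,roi in(("fix",(262,155,345,222)),("cradle",(170,165,250,225))):
    x0,y0,x1,y1=roi;sub=m[y0:y1,x0:x1] if nm=="fix" else ((g[y0:y1,x0:x1]<125)*255).astype(np.uint8)
    cs,_=cv2.findContours(sub,cv2.RETR_EXTERNAL,cv2.CHAIN_APPROX_NONE)
    c=max(cs,key=cv2.contourArea);
    r=cv2.minAreaRect(c);print(nm,cv2.contourArea(c),cv2.boxPoints(r)+[x0,y0])
    print(cv2.approxPolyDP(c,3,True)[:,0]+[x0,y0])
E
```

```text
side head [265.25       167.27777778] [26  9  8 10 36]
top head [189.62857143 189.14285714] [10 10 10  9 35]
side bright [248.45179063 171.7630854 ] [  0   0  40  35 726] [235 194]
side bright [271.73333333 190.86666667] [32 25  8 10 45] [267 194]
top bright [233.83809524 192.78571429] [  5   0  55  35 840] [229 214]
top bright [201.89328063 209.95652174] [  0  22  36  13 253] [190 214]
[[62 58 78 60 64 77 83 83 84 86 82 81 80 83 77 64 63 62 63 64 63 64]
 [62 60 72 60 65 81 83 82 82 86 82 81 83 82 83 67 60 61 63 62 62 65]
 [60 57 69 78 82 83 83 85 78 62 74 82 82 81 84 65 62 63 64 61 65 64]
 [62 60 61 80 83 82 84 82 78 52 51 81 83 82 87 73 63 60 63 64 63 63]
 [59 59 54 79 84 82 82 85 79 59 48 69 82 82 82 72 65 66 64 61 60 60]
 [60 62 57 71 82 82 83 86 78 61 61 64 81 83 84 82 62 63 64 61 65 62]
 [59 60 56 68 83 84 82 88 92 63 59 67 79 81 83 85 64 61 60 64 64 65]
 [60 61 57 62 79 82 82 82 92 74 56 56 80 82 77 83 73 62 64 60 64 63]
 [58 56 59 58 80 84 86 84 83 81 70 73 82 81 83 83 73 63 60 63 56 62]
 [57 59 59 55 72 83 84 83 80 80 82 83 79 80 82 79 82 66 59 61 62 60]
 [62 59 58 56 66 81 82 82 82 80 84 81 83 83 73 60 71 65 62 62 65 63]
 [57 58 60 57 63 82 84 82 81 81 81 80 83 83 72 55 67 70 65 64 63 60]
 [59 60 60 60 58 84 75 80 82 83 78 82 83 80 79 78 80 77 58 54 52 52]]
fix 1988.5 [[269.75321865 177.96351814]
 [332.7532196  162.96352005]
 [340.75750732 196.58154297]
 [277.75750732 211.58153915]]
[[336 177]
 [329 177]
 [326 167]
 [320 166]
 [271 178]
 [278 210]
 [333 197]
 [339 191]]
cradle 1107.0 [[175.28829956 194.92159271]
 [182.51387024 175.41254902]
 [244.78648376 198.47648239]
 [237.56091309 217.98552704]]
[[176 193]
 [225 213]
 [232 203]
 [242 206]
 [232 200]
 [234 195]
 [185 177]]
```

```bash
python3 - <<'E'
from h import *
np.set_printoptions(precision=4,suppress=True)
T=lambda x,y:(165+x/4.4-.4,140+y/4.4-.4)
S=lambda x,y:(180+x/4.1-.4,155+y/4.1-.4)
pl=[onz("top",T(*p),.01)for p in((464,170),(497,311),(742,252),(708,112))]
print("plate top",np.array(pl),np.mean(pl,0))
ps=[onz("side",S(*p),.01)for p in((208,341),(247,583),(463,560))]
print("plate side",np.array(ps))
y=(pl[0]+pl[1]-pl[2]-pl[3]);x=pl[3]-pl[2]+pl[0]-pl[1];print("yaw from y",np.arctan2(-y[0],y[1]),"from x",np.arctan2(x[1],x[0]),np.linalg.norm(y)/2,np.linalg.norm(x)/2)
print("blk hi +x",tri(S(367,170),T(557,165)),"blk hi -x",tri(S(262,180),T(577,250)))
print("blk lo +x",tri(S(402,435),T(712,135)),"blk lo -x",tri(S(292,450),T(727,225)))
print("mouth z.141",onz("top",(287.8,187.9),.141))
print("head",tri((265.25,167.28),(189.63,189.14)),onz("top",(189.63,189.14),.05),onz("side",(265.25,167.28),.05))
print("tip",tri(S(263,145),T(292,280)),onz("top",T(292,280),.05),onz("side",S(263,145),.05))
cr=[onz("top",T(*p),.008)for p in((50,240),(83,163),(308,243),(279,324))];print("cradle",np.mean(cr,0),np.array(cr))
for n,p in(("roll",(169,149)),("tin",(239,138)),("glue",(360,153))):print(n,onz("top",p,.03))
E
```

```text
plate top [[ 0.5809 -0.0108  0.01  ]
 [ 0.4691 -0.0375  0.01  ]
 [ 0.5176 -0.2315  0.01  ]
 [ 0.6293 -0.2051  0.01  ]] [ 0.5492 -0.1212  0.01  ]
plate side [[ 0.4693 -0.0394  0.01  ]
 [ 0.5162 -0.2346  0.01  ]
 [ 0.6291 -0.2094  0.01  ]]
yaw from y 0.2444768549968538 from x 0.23343469673881967 0.20009449210970892 0.11486123822135358
blk hi +x (array([ 0.5677, -0.0714,  0.1651]), np.float64(0.0003608402699385155)) blk hi -x (array([ 0.5087, -0.0856,  0.1644]), np.float64(0.003908450068990801))
blk lo +x (array([ 0.5973, -0.1962,  0.0859]), np.float64(0.007372727569221869)) blk lo -x (array([ 0.5353, -0.2075,  0.0805]), np.float64(0.004871747636178357))
mouth z.141 [ 0.5356 -0.0626  0.141 ]
head (array([0.5385, 0.264 , 0.0513]), np.float64(0.004115543074005957)) [0.5366 0.2639 0.05  ] [0.5404 0.2668 0.05  ]
tip (array([0.4885, 0.1227, 0.0539]), np.float64(0.002255790149667233)) [0.4899 0.1231 0.05  ] [0.4867 0.1285 0.05  ]
cradle [0.5213 0.2138 0.008 ] [[0.5223 0.3164 0.008 ]
 [0.5838 0.2918 0.008 ]
 [0.5217 0.1125 0.008 ]
 [0.4574 0.1346 0.008 ]]
roll [0.677  0.3405 0.03  ]
tin [0.7184 0.0989 0.03  ]
glue [ 0.6697 -0.3217  0.03  ]
```

```bash
cat >> h.py <<'E'
np.set_printoptions(precision=4,suppress=True)
YAW=.24;A=np.radians(35)
yp=np.array([-np.sin(YAW),np.cos(YAW),0]);up=np.array([0,0,1.])
BZ=np.cos(A)*yp+np.sin(A)*up; M=np.array([.535,-.0625,.141])
RD=np.array([.334,.9425,0]);RD/=np.linalg.norm(RD);RB=np.array([.5213,.2172,.0505])
def pose(g,d,s):
    """grasp point g on an axis d (tip to head, in a vertical plane), tool z normal to it"""
    h=np.cross(up,d);h/=np.linalg.norm(h);z=np.cross(h,d);z*=-np.sign(z[2]);x=s*d;y=np.cross(z,x)
    return g+.019*z,quat(np.c_[x,y,z])
E
python3 - <<'E'
from h import *
for s in(1,-1):
    for n,g,d in(("above",RB+up*.15,RD),("grip",RB,RD),("pre",M+BZ*.14,BZ),("ins",M+BZ*.05,BZ),("re",M+BZ*.1,BZ),("reup",M+BZ*.1+.1*up,BZ),("home",M+BZ*.017,BZ)):
        print(s,n,*pose(g,d,s),bot.ik(*pose(g,d,s)))
E
```

```text
1 above [0.5213 0.2172 0.1815] [0.     0.8167 0.5771 0.    ] [ 0.0509  0.6338 -0.7919  1.7098  0.5175  1.0196 -1.264 ]
1 grip [0.5213 0.2172 0.0315] [0.     0.8167 0.5771 0.    ] [-0.238   0.7494 -0.3107  1.8461  0.3755  0.6039 -1.1232]
1 pre [0.5051 0.0595 0.2057] [-0.2366  0.5888  0.7503  0.1856] [ 0.6139  0.6506 -0.7125  1.7583 -0.2201  1.0176  0.3519]
1 ins [ 0.5227 -0.0121  0.1541] [-0.2366  0.5888  0.7503  0.1856] [ 0.6927  0.7665 -0.6913  1.7031 -0.1319  1.0282  0.4233]
1 re [0.5129 0.0277 0.1828] [-0.2366  0.5888  0.7503  0.1856] [ 0.6505  0.7012 -0.703   1.7387 -0.1816  1.0194  0.3857]
1 reup [0.5129 0.0277 0.2828] [-0.2366  0.5888  0.7503  0.1856] [ 0.6754  0.5842 -0.7384  1.6208 -0.2245  1.229   0.3287]
1 home [ 0.5291 -0.0384  0.1352] [-0.2366  0.5888  0.7503  0.1856] [ 0.7173  0.8099 -0.6818  1.6731 -0.1004  1.0382  0.4475]
-1 above [0.5213 0.2172 0.1815] [ 0.     -0.5771  0.8167  0.    ] [ 0.2089  0.7782 -1.1496  1.7054  0.765   1.1811  1.6508]
-1 grip [0.5213 0.2172 0.0315] [ 0.     -0.5771  0.8167  0.    ] [ 0.192   1.0445 -1.153   1.8327  1.108   1.0827  1.3916]
-1 pre [0.5051 0.0595 0.2057] [-0.1856  0.7503 -0.5888 -0.2366] [ 0.0474  0.5626  0.1941  1.7768 -0.6895  1.2205 -2.2931]
-1 ins [ 0.5227 -0.0121  0.1541] [-0.1856  0.7503 -0.5888 -0.2366] [ 0.1494  0.6806  0.2238  1.7218 -0.682   1.2306 -2.1579]
-1 re [0.5129 0.0277 0.1828] [-0.1856  0.7503 -0.5888 -0.2366] [ 0.0926  0.614   0.2098  1.7573 -0.6872  1.2242 -2.2282]
-1 reup [0.5129 0.0277 0.2828] [-0.1856  0.7503 -0.5888 -0.2366] [ 0.0711  0.4997  0.2404  1.6408 -0.6367  1.4127 -2.3658]
-1 home [ 0.5291 -0.0384  0.1352] [-0.1856  0.7503 -0.5888 -0.2366] [ 0.1865  0.7257  0.2306  1.6917 -0.6774  1.2363 -2.118 ]
```

```bash
python3 - <<'E'
from h import *
st=bot.state();bot.move_l(np.array(st["position"])+[0,0,.1])
p,q=pose(RB+up*.27,RD,1);bot.movep(p,q)
p,q=pose(RB+up*.08,RD,1);bot.move_l(p,q,rate=.25)
p,q=pose(RB,RD,1);print(bot.move_l(p,q,rate=.1,stop_force=8))
for n in("side","top"):cv2.imwrite(f"pics/{n}1.png",bot.camera(n)[:,:,::-1])
bot.command_gripper(0,30);s=bot.state();print(s["gripper_width"],s["ft_force"],s["time_s"],s["position"],p)
bot.move_l(p+[0,0,.16],rate=.2)
q0=pose(M+BZ*.16,BZ,1);bot.movep(*q0)   # tip 60 mm out
s=bot.state();print(s["gripper_width"],s["ft_force"],s["time_s"],s["position"],q0[0])
for n in("side","top"):cv2.imwrite(f"pics/{n}2.png",bot.camera(n)[:,:,::-1])
a=cv2.imread("pics/side2.png")[130:270,180:330];b=cv2.imread("pics/top2.png")[150:240,220:350]
cv2.imwrite("pics/c2.png",np.vstack([cv2.resize(a,None,fx=2.9*1.3,fy=2.9,interpolation=3)[:,:565],cv2.resize(b,(565,390//2*1),interpolation=3)]) if 0 else cv2.resize(a,None,fx=4,fy=4,interpolation=2))
cv2.imwrite("pics/c3.png",cv2.resize(b,None,fx=5,fy=5,interpolation=2))
E
```

```text
False
0.14274431244336733 [-4.3809  0.6116  0.8133] 7.1917 [0.5202 0.2176 0.0315] [0.5213 0.2172 0.0315]
0.14155745358886765 [-1.2116 -0.0488 -1.8788] 9.1917 [0.5008 0.0763 0.2169] [0.5013 0.0754 0.2172]
```

View pics/c2.png

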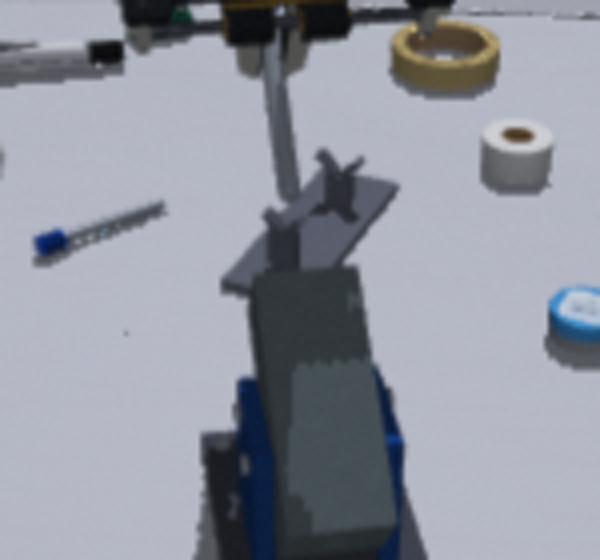

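View pics/c3.png

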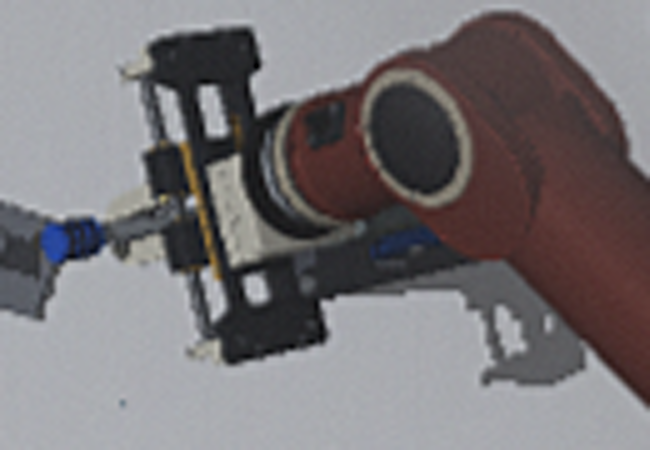

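```bash
python3 - <<'E'
from h import *
g=np.array(bot.state()["position"]);tz=rot(bot.state()["ee_rot"]).as_matrix();G=g-.019*tz[:,2]
print("grasp in bore frame: along",(G-M)@BZ,"lat",(G-M)@np.cross(up,yp),"perp",(G-M)@np.cross(np.cross(up,yp),BZ),"toolx.BZ",tz[:,0],BZ)
t=M+BZ*.06
print("side tip & mid exp",px("side",[t,G,G-tz[:,0]*.1]),"top head exp",px("top",[G+tz[:,0]*k for k in(.035,.05,.065)]))
im=cv2.imread("pics/top2.png")
for c,st,_ in blobs("top",im,(110,150,60),(130,255,255),(222,190,245,206),3):print("head",c,st)
im=cv2.imread("pics/side2.png");gr=cv2.cvtColor(im,cv2.COLOR_BGR2GRAY)
for y in range(150,184,3):print(y,gr[y,240:262])
E
```

```text
grasp in bore frame: along 0.16165377591572888 lat 0.00011964748240571935 perp 0.0009567569830768476 toolx.BZ [-0.1976  0.7953  0.5731] [-0.1947  0.7957  0.5736]
side tip & mid exp [[251.8895 178.5395]
 [246.6781 141.6307]
 [251.8426 178.0612]] top head exp [[237.8166 197.2005]
 [233.6758 197.9629]
 [229.4807 198.7355]]
head [230.625 197.875] [ 6  5  6  7 32]
head [237.3333 195.1667] [14  4  4  4  6]
150 [182 181 178 177 176 156 100  97 107 104  88 120 172 183 184 184 184 184
 184 184 184 184]
153 [182 183 183 183 183 176 118  94 101  86  78  91 167 182 183 183 183 183
 184 184 183 182]
156 [182 183 184 183 182 177 131  94  97  85  79  83 137 174 183 184 183 182
 181 183 183 184]
159 [184 183 184 183 183 183 176 105  90  83  79  79 104 169 182 183 182 183
 182 181 182 182]
162 [184 183 183 183 182 183 177 125  91  81  80  77  87 161 182 184 183 183
 182 183 183 184]
165 [183 183 184 184 183 184 180 151  97  79  79  78  81 122 172 182 181 183
 183 183 182 183]
168 [184 185 184 184 184 183 183 177 107  78  78  79  75  90 167 182 185 182
 167 109  76  81]
171 [183 184 184 184 184 183 183 179 132  87  78  80  79  83 137 176 183 184
 181 169 118  68]
174 [183 184 184 183 184 184 184 184 175 104  77  80  80  80 101 170 181 168
 125  98  90  61]
177 [185 184 184 183 185 183 184 184 179 122  84  82  85  80  80 116 102  93
  93  94  89  61]
180 [185 184 184 184 184 184 183 178 182 178 147 115  85  83  88  92  94  93
  91  83  79  51]
183 [184 185 186 185 180 148  95  76  79  96  98  95  93  91  91  88  88  70
  63  61  59  62]
```

Side view: the rod is held in line with the bore, with its tip at px (252,179) against an expected (252,178). Top view: the blue head is at (234,197) against an expected (234,198). Both agree, so I'll insert.

```bash
python3 - <<'E'
from h import *
Ym=np.cross(np.cross(up,yp),BZ);L=np.cross(up,yp)
def rep(tag,hit=None):
    s=bot.state();m=rot(s["ee_rot"]).as_matrix();G=np.array(s["position"])-.019*m[:,2]-M;f=s["ft_force"]
    print(tag,hit,"along %.4f lat %.4f perp %.4f"%(G@BZ,G@L,G@Ym),"F",np.array([f@BZ,f@L,f@Ym]),"T",s["wrist_torque"],"t",s["time_s"])
    return G@BZ
bot.move_l(*pose(M+BZ*.11,BZ,1),rate=.08);rep("pre")
for d in(.095,.08,.065,.05):
    h=bot.move_l(*pose(M+BZ*d,BZ,1),rate=.05,stop_force=9);rep(d,h)
    if h:break
E
```

```text
pre None along 0.1105 lat -0.0000 perp -0.0000 F [-1.131  -0.0197  0.5469] T [-0.7375 -0.2773  0.0269] t 10.0667
0.095 False along 0.0947 lat 0.0000 perp 0.0000 F [-0.8363  0.0395  1.6304] T [-0.8152 -0.204   0.0212] t 10.5167
0.08 False along 0.0795 lat 0.0000 perp 0.0000 F [-0.9335  0.4333  0.9926] T [-0.8171 -0.1898 -0.0103] t 10.9667
0.065 False along 0.0644 lat 0.0000 perp 0.0000 F [-0.8752 -0.0775  1.7232] T [-0.8447 -0.1832  0.0681] t 11.4167
0.05 False along 0.0492 lat 0.0001 perp 0.0000 F [-1.3839  0.1389  1.2513] T [-0.9102 -0.0987  0.0493] t 11.8667
```

```bash
python3 - <<'E'
from h import *
bot.command_gripper(.6);s=bot.state();print(s["gripper_width"],s["ft_force"]);bot.sleep(.4)
z=rot(s["ee_rot"]).as_matrix()[:,2];bot.move_l(np.array(s["position"])-.10*z,rate=.2)
p,q=pose(M+BZ*.11+up*.16,BZ,1);bot.move_l(p+[-.05,-.12,.02],q,rate=.25)
ims=[]
for n,r in(("side",(230,150,290,220)),("top",(225,165,325,225))):
    im=bot.camera(n)[:,:,::-1].copy();cv2.imwrite(f"pics/{n}3.png",im)
    x0,y0,x1,y1=r;ims.append(cv2.resize(im[y0:y1,x0:x1],None,fx=5,fy=5,interpolation=2))
    for c,st,_ in blobs(n,im,(110,150,60),(130,255,255),(225,150,290,205),3):print(n,"blue",c,st)
H=max(i.shape[0] for i in ims)
cv2.imwrite("pics/c4.png",np.hstack([cv2.copyMakeBorder(i,0,H-i.shape[0],0,0,0) for i in ims]))
for n in C: print(n,"exp head 35,50,65",px(n,[M+BZ*(.05+k) for k in(.035,.05,.065)]))
print(bot.state()["time_s"])
E
```

```text
0.5983419379226211 [0.0796 0.6009 0.1025]
side blue [250.0366 165.9634] [21 10  9 13 82]
top blue [260.6667 193.4583] [34 41  5  6 24]
top blue [268.6 192. ] [43 40  2  5  5]
side exp head 35,50,65 [[250.5857 169.1232]
 [249.8164 163.5659]
 [249.0566 158.0772]]
top exp head 35,50,65 [[267.2195 191.7953]
 [263.447  192.475 ]
 [259.6278 193.1633]]
14.6333
```

View pics/c4.png

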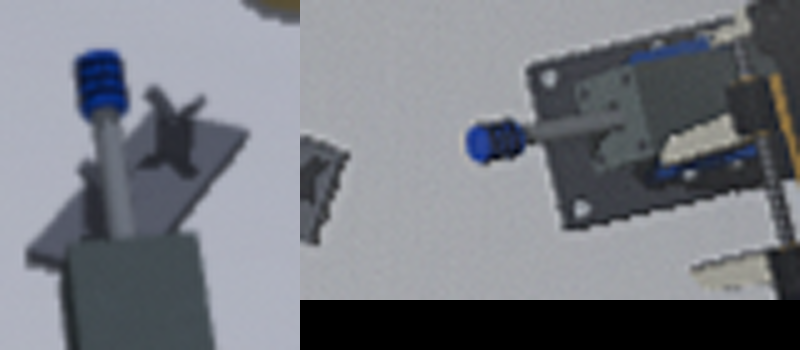

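Both views show the rod standing in the bore with the gripper clear of it. The head is at side (250,166), about 2.4 px below the in-line position, which is the expected sag, and at top (264,193). Now I'll regrip at the head, rotate it into line and push.

```bash
python3 - <<'E'
from h import *
L=np.cross(up,yp);Ym=np.cross(L,BZ)
P,e=tri((250.0,166.0),(263.6,192.8));v=P-M;print("head along/lat/perp",v@BZ,v@L,v@Ym,"gap",e)
ln=.035;d=np.cos(ln)*BZ-np.sin(ln)*Ym;S=M
def rep(tag,hit=None):
    s=bot.state();m=rot(s["ee_rot"]).as_matrix();G=np.array(s["position"])-.019*m[:,2]-M;f=s["ft_force"]
    print(tag,hit,"along %.4f lat %.4f perp %.4f"%(G@BZ,G@L,G@Ym),"F",np.array([f@BZ,f@L,f@Ym]),"T",s["wrist_torque"],"w %.3f"%s["gripper_width"],"t",s["time_s"])
g=S+d*.103
p,q=pose(g,d,1);z=rot(q).as_matrix()[:,2]
bot.move_l(p-.10*z,q,rate=.25);bot.move_l(p,q,rate=.12,stop_force=8);rep("at head")
bot.command_gripper(0,30);rep("gripped");bot.sleep(.1)
bot.move_l(*pose(M+BZ*.103,BZ,1),rate=.02);bot.sleep(.2);rep("in line")
for n in C:cv2.imwrite(f"pics/{n}4.png",bot.camera(n)[:,:,::-1])
E
```

```text
head along/lat/perp 0.09582308714806348 0.00015157269531996672 0.004968419340807787 gap 0.0009512829398857789
at head None along 0.1028 lat -0.0005 perp -0.0045 F [ 0.2539 -0.3682 -0.5489] T [-0.608  -0.247  -0.0038] w 0.594 t 16.2917
gripped None along 0.1029 lat 0.0001 perp -0.0036 F [-0.0455  0.7895 -0.9657] T [-0.6042 -0.1655  0.0607] w 0.248 t 16.9167
in line None along 0.1032 lat -0.0003 perp -0.0017 F [  1.0368   4.1146 -11.0094] T [-0.4302  0.5072  0.3823] w 0.251 t 17.55
```

My "perp" axis points down, so I applied the lean the wrong way and gripped about 8 mm too high; the 11 N reaction shows it. The measured sag is 5 mm down. I'll open and regrip with the correct sign.

```bash
cat >> h.py <<'E'
L=np.cross(up,yp);Ym=np.cross(L,BZ)   # Ym points down
def rep(tag,hit=None):
    s=bot.state();m=rot(s["ee_rot"]).as_matrix();G=np.array(s["position"])-.019*m[:,2]-M;f=s["ft_force"]
    print(tag,hit,"along %.4f lat %.4f down %.4f"%(G@BZ,G@L,G@Ym),"F",np.array([f@BZ,f@L,f@Ym]),"w %.3f"%s["gripper_width"],"t %.2f"%s["time_s"])
    return G@BZ
E
python3 - <<'E'
from h import *
bot.command_gripper(.6);bot.sleep(.3)
ln=.041;d=np.cos(ln)*BZ+np.sin(ln)*Ym
bot.move_l(*pose(M+.001*Ym+d*.103,d,1),rate=.03);rep("at head")
for n in C:
    im=bot.camera(n)[:,:,::-1].copy();cv2.imwrite(f"pics/{n}5.png",im)
    for c,st,_ in blobs(n,im,(110,150,60),(130,255,255),(240,150,290,200),3):print(n,"blue",c,st)
bot.command_gripper(0,30);rep("gripped")
for f in(.33,.67,1):
    a=ln*(1-f);dd=np.cos(a)*BZ+np.sin(a)*Ym
    bot.move_l(*pose(M+.001*(1-f)*Ym+dd*.103,dd,1),rate=.02);bot.sleep(.1);rep(f)
E
```

```text
at head None along 0.1038 lat 0.0002 down 0.0054 F [0.4264 0.9288 0.6341] w 0.605 t 19.00
side blue [249.8409 165.7273] [ 6 10  9 13 88]
top blue [260.6667 193.4583] [19 41  5  6 24]
top blue [267. 193.] [27 42  1  3  3]
gripped None along 0.1028 lat 0.0002 down 0.0052 F [ 0.4765  0.3807 -0.7974] w 0.253 t 19.73
0.33 None along 0.1024 lat 0.0001 down 0.0035 F [-1.086  -0.1553  0.3384] w 0.248 t 20.07
0.67 None along 0.1028 lat 0.0001 down 0.0017 F [-1.6523 -0.6492  1.6105] w 0.248 t 20.43
1 None along 0.1030 lat -0.0000 down 0.0000 F [-0.4737  0.9365  0.4877] w 0.248 t 20.77
```

Regripped at the head, in line and with side forces near zero. Now I'll push.

```bash
python3 - <<'E'
from h import *
for d in(.09,.075,.06,.045,.03,.022,.010):
    h=bot.move_l(*pose(M+BZ*d,BZ,1),rate=.04,stop_force=18);rep(d,h)
    if h:break
for n in C:cv2.imwrite(f"pics/{n}6.png",bot.camera(n)[:,:,::-1])
E
```

```text
0.09 False along 0.0918 lat 0.0001 down 0.0002 F [ 6.1153 -0.126  -0.2134] w 0.249 t 21.25
0.075 False along 0.0764 lat 0.0002 down 0.0001 F [4.9604 2.0849 0.4052] w 0.251 t 21.77
0.06 False along 0.0613 lat 0.0004 down 0.0001 F [ 5.5914  1.2788 -0.2902] w 0.250 t 22.30
0.045 False along 0.0464 lat 0.0005 down 0.0002 F [ 6.5902  1.0821 -0.6794] w 0.249 t 22.82
0.03 False along 0.0314 lat 0.0006 down 0.0001 F [ 5.3326  2.3371 -0.738 ] w 0.249 t 23.35
0.022 False along 0.0246 lat 0.0007 down 0.0002 F [ 8.0837  1.9583 -2.3844] w 0.247 t 23.70
0.01 True along 0.0248 lat 0.0007 down 0.0002 F [ 1.6252  1.0972 -3.0297] w 0.252 t 23.99
```

```bash
python3 - <<'E'
from h import *
h=bot.move_l(*pose(M+BZ*.012,BZ,1),rate=.02,stop_force=22);rep("again",h)
bot.command_gripper(.6);bot.sleep(.3);rep("open")
s=bot.state();z=rot(s["ee_rot"]).as_matrix()[:,2]
bot.move_l(np.array(s["position"])-.10*z,rate=.2)
p,q=pose(M+BZ*.11+up*.16,BZ,1);bot.move_l(p+[-.05,-.12,.02],q,rate=.25)
ims=[]
for n,r in(("side",(230,150,290,290)),("top",(255,165,345,225))):
    im=bot.camera(n)[:,:,::-1].copy();cv2.imwrite(f"pics/{n}7.png",im)
    x0,y0,x1,y1=r;ims.append(cv2.resize(im[y0:y1,x0:x1],None,fx=4,fy=4,interpolation=2))
    for c,st,_ in blobs(n,im,(110,150,60),(130,255,255),(240,150,290,204),3):print(n,"blue",c,st)
    print(n,"exp home head",px(n,[M+BZ*k for k in(0,.015,.03)]),"plug end",px(n,[M-BZ*k for k in(.15,.18)]))
H=max(i.shape[0] for i in ims)
cv2.imwrite("pics/c7.png",np.hstack([cv2.copyMakeBorder(i,0,H-i.shape[0],0,0,0) for i in ims]))
print(bot.state()["time_s"])
E
```

```text
again False along 0.0245 lat 0.0008 down 0.0005 F [20.9263  3.6932 -8.4679] w 0.248 t 25.01
open None along 0.0119 lat -0.0000 down -0.0000 F [ 0.8726 -0.7281  0.3143] w 0.602 t 26.03
side blue [254.2576 192.3939] [ 9 38 10 10 66]
side exp home head [[255.131  201.9444]
 [254.3055 195.9849]
 [253.4901 190.0981]] plug end [[263.965  265.6802]
 [265.8623 279.3597]]
top blue [280.5484 189.1935] [38 36  6  7 31]
top exp home head [[287.7581 188.0948]
 [284.2335 188.7298]
 [280.6672 189.3723]] plug end [[320.8668 182.1315]
 [327.0575 181.0167]]
27.6333
```

View pics/c7.png

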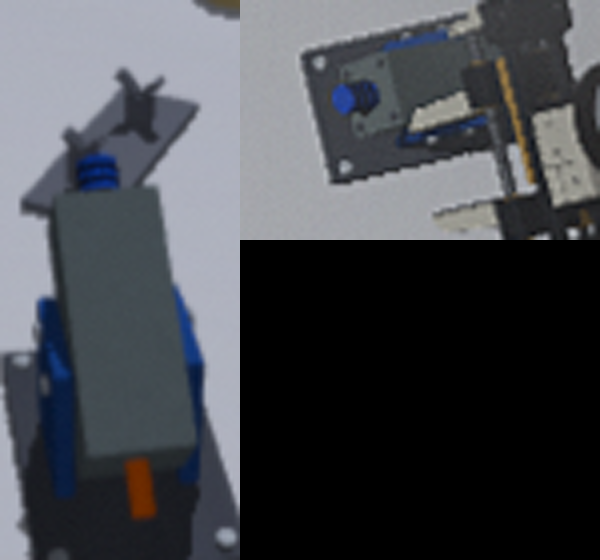

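The orange plug's end is at side px (265,279) against an expected (266,279). The head's end is at top px 280.5 against an expected 280.7, so the rod looks home. To rule out being a few mm short, I'll give the head's end one centred nudge with the closed fingers.

```bash
python3 - <<'E'
from h import *
bot.command_gripper(0,30)
p,q=pose(M+BZ*.06,BZ,1);z=rot(q).as_matrix()[:,2]
p=p-.010*z   # fingertips 9 mm past the axis
bot.move_l(p-.08*z,q,rate=.25);bot.move_l(p,q,rate=.15);rep("ready")
h=bot.move_l(p-BZ*.045,rate=.03,stop_force=8);a=rep("contact",h)
h=bot.move_l(p-BZ*.05,rate=.02,stop_force=22);b=rep("push",h);print("travel",a-b)
bot.move_l(p,rate=.1);bot.move_l(p-.1*z,rate=.2)
w,q=pose(M+BZ*.11+up*.16,BZ,1);bot.move_l(w+[-.05,-.12,.02],q,rate=.25)
for n,hsv,roi in(("side",((110,150,60),(130,255,255)),(240,150,290,204)),("top",((110,150,60),(130,255,255)),(240,150,290,204)),("side",((3,150,80),(20,255,255)),(250,255,280,290))):
    for f in(7,8):
        if f==8: 
            im=bot.camera(n)[:,:,::-1].copy();cv2.imwrite(f"pics/{n}8.png",im)
        im=cv2.imread(f"pics/{n}{f}.png")
        for c,st,_ in blobs(n,im,*hsv,roi,3):print(n,f,c,st)
for n,roi in(("roll",(155,135,185,163)),("tin",(225,125,252,150)),("glue",(345,140,380,165))):
    x0,y0,x1,y1=roi;print(n,"mean change",cv2.absdiff(cv2.imread("pics/top0.png"),cv2.imread("pics/top8.png"))[y0:y1,x0:x1].mean())
print(bot.state()["time_s"])
E
```

```text
ready None along 0.0600 lat -0.0007 down -0.0114 F [ 0.0641 -0.6886  0.1935] w 0.002 t 30.07
contact True along 0.0407 lat 0.0001 down -0.0097 F [ 0.9078 -0.0267 -0.8051] w 0.007 t 30.91
push True along 0.0407 lat 0.0005 down -0.0092 F [ 1.1851 -0.6695 -1.3835] w 0.007 t 31.70
travel 2.9147584073158095e-05
side 7 [254.2576 192.3939] [ 9 38 10 10 66]
side 8 [254.1493 192.4925] [ 9 38 10 10 67]
top 7 [280.5484 189.1935] [38 36  6  7 31]
top 8 [280.5484 189.1935] [38 36  6  7 31]
side 7 [264.6579 271.5789] [12 10  7 14 76]
side 8 [264.6579 271.5789] [12 10  7 14 76]
roll mean change 13.975396825396825
tin mean change 14.125432098765431
glue mean change 13.129142857142858
33.55
```

The head didn't move under 22 N, so the rod is home. The bystander image change of about 14 is the same in all three regions, which looks like lighting. I'll check that against bare table and by image shift, and hand in only if it passes.

```bash
python3 - <<'E'
from h import *
a,b=[cv2.cvtColor(cv2.imread(f"pics/top{k}.png"),6).astype(np.float32) for k in(0,8)]
print("bare table change",abs(a-b)[260:300,240:280].mean())
ok=True
for n,(x0,y0,x1,y1) in(("roll",(155,135,185,163)),("tin",(225,125,252,150)),("glue",(345,140,380,165))):
    (s,r)=cv2.phaseCorrelate(a[y0:y1,x0:x1].copy(),b[y0:y1,x0:x1].copy());print(n,s,r);ok&=np.hypot(*s)<2
rep("final");print(ok)
if ok: bot.sign_off()
E
```

```text
bare table change 15.148125
roll (-0.040923295570378215, -0.03153959689799635) 0.9998217113812764
tin (0.5094931768910254, 0.5317795736293096) 0.9791690939444083
glue (0.24488201146222366, 0.5031528226900228) 0.8928870836893718
final None along 0.1266 lat 0.0772 down -0.2061 F [-0.1118  0.4354  0.2317] w 0.008 t 33.55
True
the job is handed in; nothing more can be done
```

The rod is fully home in the bore with the plug standing out below, and the job was handed in at about 33.6 s. `sign_off` reports no verdict.

**What I did:** I took the rod from the cradle and slid it about 50 mm into the bore with almost no resistance. I then let go of it completely, gripped it again at the blue head and pushed it home with about 5–8 N.

**Mistake on the way:** on my first regrip I applied the rod's sag in the wrong direction. I gripped about 8 mm too high and felt an 11 N side load, so I opened and regripped correctly before pushing.

**Last checks:**
- **Rod home:** the head stayed put under a 21 N push while gripped, and again under a 22 N nudge with closed fingers. Its end is within about 1 px of the expected home position.
- **Plug out:** its end is at the expected 30 mm point in the side view, within about 1 px.
- **Bystanders:** the label roll, grease tin and glue bottle shifted less than 1 px in the top view, about 2 mm. All three regions changed in brightness by about 14 levels, but so did bare table, so that is lighting.
- **Arm:** it is clear of everything.
- **Disagreement:** the grip stopped about 3 mm short of where I predicted. This fits the rod having slid a few mm deeper when I let it go (to about 57 mm), and the two push checks support that it is home.

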